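Hold a culture flask tilted over the light pad

TASK

Switch on the light pad by pushing its toggle lever right over, away from the white window, then draw the tall culture flask up out of its rack and hold it raised over the middle of that window, one broad face turned down to the light: tipped halfway between upright and lying (about 45 degrees), width level, its lowest corner 5 to 10 cm above the pad. Finish while still holding it there, steady, and leave everything else undisturbed.

Things in the scene. Friction and masses are not known exactly. Their poses are not given: they have to be found in the camera images.
- tall_flask: Tall culture flask, clear plastic: body 52 (x, width) x 26 (y, thickness) x 92 mm (z), broad faces along +-y; on top a neck 20 mm wide and a white screw cap 28 mm in diameter, from 104 to 128 mm above the underside. 60 to 130 g, its centre of mass about 56 mm up. Origin: centre of the underside, z towards the cap. Stands upright, loose (1.5 mm play), in one of the rack's slots.
- tall_flask_cap (a point): Middle of the tall flask's cap: on its axis, 116 mm above its underside, 12 mm below the cap's top. A grip across the cap, fingers closing along the flask's y, carries the flask well.
- tall_flask_mid (a point): Middle of the tall flask's body, on its axis 46 mm above its underside.
- short_flask_a: Short flask: same shape, width, thickness and cap as the tall one, but body 62 mm and overall 98 mm high. Stands in another slot; stays there. Origin and axes as the tall flask's.
- short_flask_b: The other short flask, the same as short_flask_a, in the remaining slot; stays there.
- rack: Aluminium flask rack, fixed to the table, 75 (x) x 192 (y) x 50 mm high: three open-topped slots in a row along its y (at -62, 0, +62 mm), each 55 x 29 mm, floor 6 mm above the table, 3 mm walls with their top at 50 mm. The flasks' x lies along the rack's x. Origin: centre of its underside.
- light_pad: Flat black light pad, fixed to the table, 250 (x) x 170 (y) x 30 mm high. Origin: centre of its underside. The white window is on its top towards -x, the toggle lever on its top at the +x end.
- window (a point): Centre of the pad's white viewing window (155 x 145 mm along the pad's x and y), on the pad's top face, 30 mm above the table.
- switch (a joint): Angle of the light pad's toggle lever, rad: 0 = leaning to the pad's -x (off), 1.0 = fully over to the pad's +x (on, at its stop). Stays where it is left; about 1.3 N at the tip moves it.
- switch_tip (a point): Centre of the lever's black ball (26 mm wide), 50 mm from the pivot. The pivot lies 85 mm from the pad's origin along the pad's +x, 52 mm above the table, axis along the pad's y; the ball is 96 mm above the table at both ends of its swing, 102 midway. It stands on a block 70 (x) x 50 (y) mm, top 55 mm above the table (a boss at the pivot: 65 mm).
- dish: Closed petri dish, 63 mm in diameter, 15 mm high, lying between rack and pad; leave alone. Origin: centre of its underside (so for the next three).
- medium_bottle: Closed round bottle, 64 mm in diameter, 135 mm high, standing beyond rack and pad; leave alone.
- pipette: Pipette lying on the table on the left, 295 mm long along its x, 24 mm high; leave alone.
- timer: Bench timer lying flat on the right, 60 x 70 x 23 mm; leave alone.
Not all that is in view belongs to the job. Leave any brown or red look-alike of the tall_flask alone.

How it is judged:
By the outcome, as a careful person would: the job done as asked, in the order asked, and still so for the second after the job is handed in, while the arm keeps its last pose, push and grip.
It also fails if it takes over 45 s, if anything falls off the work surface, if the arm or the gripper's body presses on something with over 40 N, if the wrist force passes 120 N, or if a joint passes its speed limit or range.

ROBOT

A 6-joint arm with a two-finger parallel gripper is mounted at the origin on the work surface. World frame = base frame: x ahead of the robot, y to its left, z up, the work surface at z = 0. Lengths are in m, angles in degrees, forces in N, time in s.
With the tool pointing down it reaches from about 0.35 to 0.925 m from the base axis. Payload 6.4 kg.
Tool frame: the origin (TCP) lies at the very end of the fingers, on their centre line; the grasp point (between the pads) lies 19 mm behind it (grip_point_offset is the distance from the TCP to the grasp point, in m); z points along the fingers, y is the line along which they close (so a half turn about z gives the same grasp; the last joint's range is limited). The gripper opens to 85 mm and grips with 20 to 120 N. Pads are 22 mm wide; open, the fingers measure 114 mm over their backs; the gripper's body (76 mm by 85 mm) begins 54 mm behind the grasp point. The pads swing forward as they close: fully open they stand 13 mm farther back than shut.
Start: joints at [-76.037, 14.043, 89.255, -0, 76.702, -9.975], TCP at [0.264, -0.594, 0.231] pointing down, gripper open.
Joint ranges: [-179.41, 179.41], [-58.25, 129.5], [7.25, 145.43], [-54.29, 234.29], [11.92, 165.04], [-157.13, 157.13]. Speed limits (degrees/s): [147.25, 147.25, 180, 180, 180, 180].

INTERFACE

Orientations are given as a 3x3 rotation matrix whose columns are the frame's x, y, z axes.
In Python, from bench import * gives the robot as it stands.
- The arm moves only by the shell command python3 -m pendant 'ROWS'. ROWS is text: rows parted by semicolons, each of 7 numbers parted by spaces: the shift along the world's x, y, z normalised to -1 to 1, where 1 is 50 cm, then the turn, a rotation vector about the world's x, y, z normalised to -1 to 1, where 1 is 45 degrees, then the opening, from 0 (shut) to 1 (fully open). In form: dx dy dz rx ry rz gripper; .... A call has 1 to 12 rows; each row is the pose to reach, as a shift and turn from the pose commanded when the call began; what a row does not reach only later rows make up. A row lasts 1/10 s, in which the tool goes at most 50 mm and 8.59 degrees, less where a joint would pass 70% of its speed; a pose out of reach is approached as far as the arm can. A call with a number of a shift or a turn outside -1 to 1 is refused whole. A call with a gripper value outside its range is refused whole. The fingers move at their own pace and stop on an object; the grip force is fixed at half the most. Time passes only in rows, so rows that repeat a pose let the fingers close. It gives the time, the measured TCP pose, the force, the opening and the grip force at its end, in the units of the state.
- observe(): the state, without advancing time (a new reading comes with each control period).
- grab_frame(name): name is "side" or "top"; returns a dict with "image" (400x640x3 uint8, red, green, blue), "depth" (400x640 float32, m along the optical axis (not along the pixel's ray), 0 where there is no reading), "vfov" (degrees; the focal length in pixels is half the picture's height over the tangent of half this angle, whatever the lens; pixels are square), "cx", "cy" (the principal point, pixels), "dist" ([k1, k2, p1, p2, k3] as OpenCV has them; the pictures are not rectified), "extrinsics" (4x4, takes a point from world to camera coordinates). Camera axes: x right, y up, looking along -z (the intrinsics and any distortion apply to the point x, -y, -z); pixel columns grow to the right and rows downward; lengths in m; the calibration is good to about 2 mm. A picture is of the moment at which its call begins.
- sign_off(): hands the job in; it is judged then, once.
The state is a dict: "t": time; "q": joint angles; "dq": joint speeds; "joint_torque": joint torques, N m; "position": TCP position; "orientation": TCP orientation; "force": force on the tool from outside, world axes, zero at the start; "ft_torque": the same for the moment, N m; "opening": opening from 0.0 (shut) to 1.0 (fully open); "grasp_force": force on a finger pad.
Only numpy, scipy, OpenCV 4.12 (cv2) and the standard library are available. Lean on these libraries where they do the work, as an engineer would, in place of code of your own. Each camera call takes 0.05 s, during which the arm holds its last target. There are 200 camera calls.

## Working session

There is one attempt and no reset: what is moved stays moved. The work goes in short steps, Python scripts to look and compute and a shell command to move; the robot and the scene stay as the last step left them, time stands still between calls to the robot, and variables do not carry over. Pictures are saved under pics/ and viewed, at most 10 in all, crops included, and the job is handed in when it is done.

```bash
mkdir -p pics; ls; cat > h.py <<'E'
from bench import *
import numpy as np, cv2
def load(n): return np.load(f'{n}.npy',allow_pickle=True).item()
def snap(n,tag):
    f=grab_frame(n); np.save(f'{tag}.npy',f,allow_pickle=True); cv2.imwrite(f'pics/{tag}.png',f['image'][:,:,::-1]); return f
def K(f):
    F=200/np.tan(np.radians(f['vfov']/2)); return np.array([[F,0,f['cx']],[0,F,f['cy']],[0,0,1.]])
def rays(f,px):
    u=cv2.undistortPoints(np.array(px,float).reshape(-1,1,2),K(f),np.array(f['dist'],float)).reshape(-1,2)
    E=np.array(f['extrinsics']);R=E[:3,:3];d=np.c_[u[:,0],-u[:,1],-np.ones(len(u))]
    return -R.T@E[:3,3], d@R
def onplane(f,px,z):
    o,d=rays(f,px); return o+d*((z-o[2])/d[:,2])[:,None]
def cloud(f):
    v,u=np.mgrid[:400,:640]; o,d=rays(f,np.c_[u.ravel(),v.ravel()])
    return (o+d*f['depth'].reshape(-1,1)).reshape(400,640,3)
def proj(f,P):
    E=np.array(f['extrinsics']);c=np.array(P)@E[:3,:3].T+E[:3,3]
    return cv2.projectPoints((c*[1,-1,-1]).reshape(-1,1,3),np.zeros(3),np.zeros(3),K(f),np.array(f['dist'],float))[0].reshape(-1,2)
E
python3 - <<'E'
from h import *
for n in('top','side'):
    f=snap(n,n+'0'); print(n,f['vfov'],np.round(f['extrinsics'],3).tolist(),f['dist'],(f['depth']>0).mean())
print(observe())
E
```

```text
pics
top 42.48920337362934 [[0.029, -0.999, -0.019, -0.004], [0.997, 0.027, 0.077, -0.564], [-0.077, -0.021, 0.997, -1.395], [0.0, 0.0, 0.0, 1.0]] [-0.10313528  0.          0.          0.          0.        ] 0.99602734375
side 43.67921118166552 [[-0.848, -0.53, -0.013, 0.458], [0.391, -0.641, 0.66, -0.302], [-0.358, 0.554, 0.751, -1.286], [0.0, 0.0, 0.0, 1.0]] [-0.0301102  0.         0.         0.         0.       ] 0.99605078125
{'t': 0.1, 'q': array([-7.60371390e+01,  1.40809109e+01,  8.93190353e+01,  2.14638851e-03,
        7.67025362e+01, -9.97527524e+00]), 'dq': array([-0.0371354 , -0.16501425, -0.12302998, -0.02308314, -0.02053049,
       -0.0037306 ]), 'joint_torque': array([-7.03429887e-04, -4.30673182e+01, -3.27128720e+01, -1.82768395e-04,
        2.80278226e-03,  2.71226429e-05]), 'position': array([ 0.26362557, -0.59358058,  0.23027126]), 'orientation': array([[ 9.13987667e-01,  4.05741774e-01, -3.96209835e-04],
       [ 4.05741820e-01, -9.13986067e-01,  1.74460137e-03],
       [ 3.45727388e-04, -1.75530304e-03, -9.99998400e-01]]), 'force': array([ 0.40383694, -0.26890365, -0.24432859]), 'ft_torque': array([-0.02213363, -0.00500413, -0.01864244]), 'grasp_force': 0.0, 'opening': 0.9999487382622245}
```

View pics/top0.png

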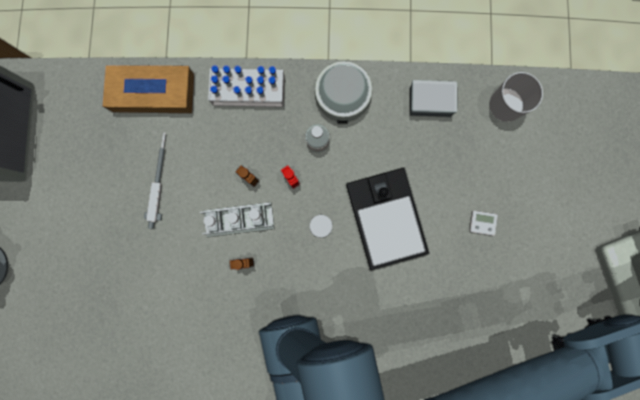

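View pics/side0.png

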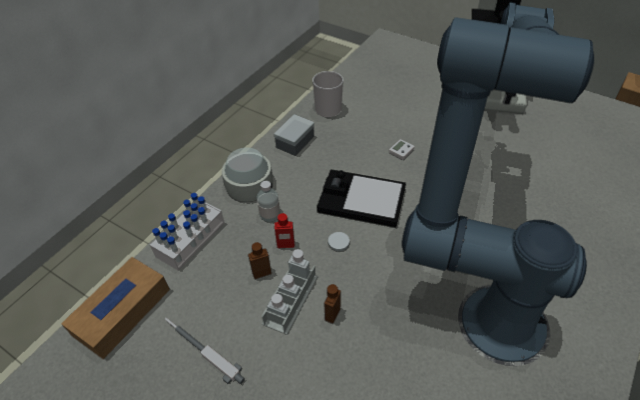

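The top view shows the pad around (387,218), its window at (392,233), the lever at (380,188), and the rack at (237,219). Candidates for the tall flask are the rack caps at top-view (210,220), (232,218) and (255,215), plus the brown look-alikes at (247,176) and (242,264) and the red one at (290,177). By the description it is a clear one in the rack. (255,215) looks tallest, so I'll check it in a crop and by depth.

```bash
python3 - <<'E'
from h import *
t=load('top0');s=load('side0')
a=cv2.resize(t['image'][160:280,190:350],None,fx=5,fy=5,interpolation=cv2.INTER_CUBIC)[:, :800]
b=cv2.resize(s['image'][240:340,250:360],None,fx=5,fy=5,interpolation=cv2.INTER_CUBIC)
cv2.imwrite('pics/c1.png',a[:,:,::-1]);cv2.imwrite('pics/c2.png',b[:,:,::-1])
C=cloud(t);S=cloud(s)
# window
g=t['image'].min(2); m=np.zeros_like(g); m[185:275,345:435]=(g[185:275,345:435]>165)
cs=cv2.findContours(m,0,1)[0];c=max(cs,key=cv2.contourArea);p=onplane(t,c.reshape(-1,2),.03)
r=cv2.minAreaRect(p[:,:2].astype(np.float32)*1000);print('win',r)
g=t['image'].max(2);m=np.zeros_like(g);m[160:275,340:435]=(C[160:275,340:435,2]>.018)
cs=cv2.findContours(m,0,1)[0];c=max(cs,key=cv2.contourArea)
p=onplane(t,c.reshape(-1,2),.03);print('pad',cv2.minAreaRect(p[:,:2].astype(np.float32)*1000))
# rack cloud
for nm,X in(('top',C),('side',S)):
    P=X.reshape(-1,3)
    q=P[(P[:,0]>.45)&(P[:,0]<.65)&(P[:,1]>.12)&(P[:,1]<.42)&(P[:,2]>.035)&(P[:,2]<.055)]
    print(nm,len(q),cv2.minAreaRect(q[:,:2].astype(np.float32)*1000))
    q=P[(P[:,0]>.45)&(P[:,0]<.65)&(P[:,1]>.12)&(P[:,1]<.42)&(P[:,2]>.085)]
    for zz in((.09,.112),(.12,.15)):
        k=q[(q[:,2]>zz[0])&(q[:,2]<zz[1])]
        m=np.zeros((400,640),np.uint8)
        mm=((X[...,0]>.45)&(X[...,0]<.65)&(X[...,1]>.12)&(X[...,1]<.42)&(X[...,2]>zz[0])&(X[...,2]<zz[1])).astype(np.uint8)
        n,l,st,ce=cv2.connectedComponentsWithStats(mm)
        for i in range(1,n): 
            if st[i,4]>5: print(zz,st[i,4],ce[i].round(1),np.median(X[l==i],0).round(4))
    # lever top
    mm=(X[...,2]>.085)&(X[...,2]<.12)&(np.hypot(X[...,0]-.6,X[...,1]+.06)<.1)
    v,u=np.nonzero(mm);print('lever',len(u),u.mean(),v.mean(),X[mm].mean(0).round(4),X[mm].max(0).round(4),X[mm].min(0).round(4))
E
```

```text
win ((492.14703369140625, -191.26573181152344), (151.83726501464844, 141.67970275878906), 17.164493560791016)
pad ((525.0830688476562, -179.5883026123047), (251.3662109375, 169.4406280517578), 17.338777542114258)
top 378 ((546.5460205078125, 237.31271362304688), (132.71035766601562, 193.6246795654297), 8.697417259216309)
(0.09, 0.112) 16 [237.4 169.8] [0.6382 0.2245 0.0931]
(0.09, 0.112) 60 [249.3 177.6] [0.617  0.1902 0.0963]
(0.09, 0.112) 48 [256.1 207.6] [0.5407 0.1679 0.0999]
(0.09, 0.112) 96 [232.1 217.8] [0.5105 0.2305 0.1042]
(0.09, 0.112) 61 [257.  221.4] [0.5022 0.1654 0.0987]
(0.09, 0.112) 95 [208.7 220.6] [0.5011 0.2919 0.1037]
(0.12, 0.15) 94 [242.8 172.1] [0.6284 0.203  0.128 ]
(0.12, 0.15) 95 [254.  214.1] [0.5208 0.1694 0.1338]
lever 34 381.1764705882353 191.11764705882354 [ 0.5907 -0.1548  0.1072] [ 0.6022 -0.1498  0.1168] [ 0.5806 -0.1593  0.0956]
side 630 ((558.5343627929688, 241.76235961914062), (159.8960418701172, 192.12855529785156), 9.820840835571289)
(0.09, 0.112) 108 [258.4 254.6] [0.6203 0.2119 0.096 ]
(0.09, 0.112) 136 [298.5 263.4] [0.5107 0.1796 0.098 ]
(0.09, 0.112) 103 [287.4 279.9] [0.5099 0.235  0.1029]
(0.09, 0.112) 115 [276.9 299.6] [0.4983 0.2959 0.1023]
(0.12, 0.15) 86 [256.7 246.8] [0.6261 0.2054 0.1273]
(0.12, 0.15) 107 [297.  254.7] [0.5197 0.1749 0.1329]
lever 47 339.27659574468083 174.7872340425532 [ 0.5908 -0.1525  0.1035] [ 0.6026 -0.1455  0.1142] [ 0.5796 -0.1582  0.0857]
```

View pics/c1.png

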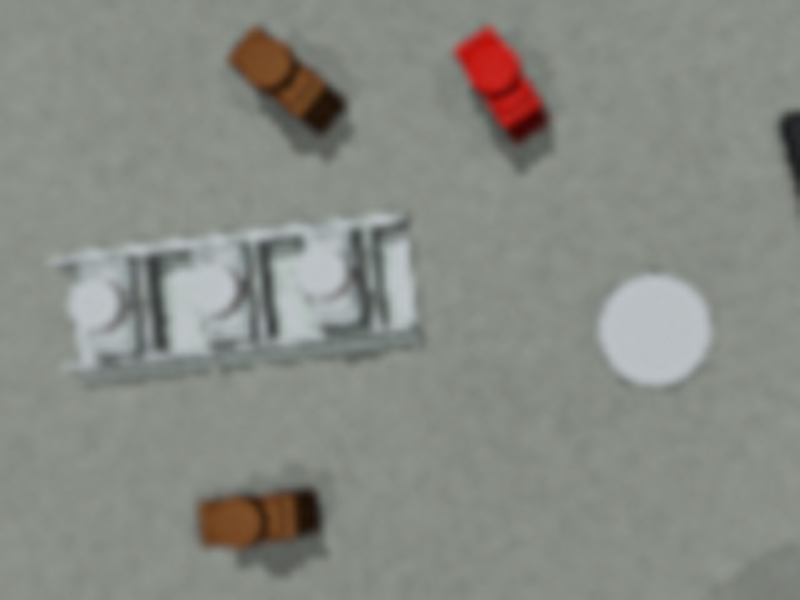

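View pics/c2.png

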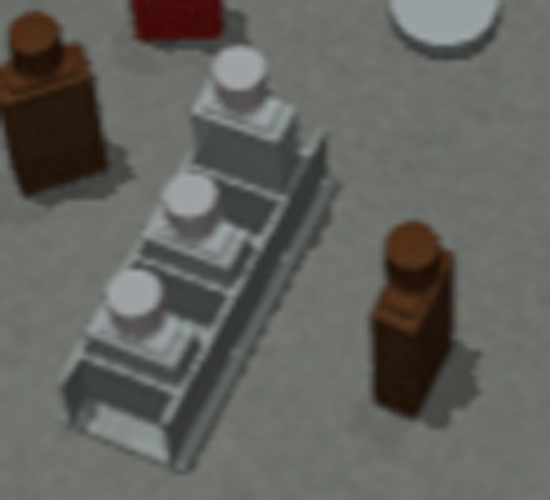

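The crops confirm the choice: the clear flask at top (254,214), side (297,255) has its cap top at 134 mm (6 + 128). The other two clear ones are short, at 104 mm. The brown and red ones are decoys.
Measured: rack yaw ≈ 8.9°, pad yaw ≈ 17.3°, window (0.492, -0.191), lever pivot about (0.606, -0.154).

First I move behind the lever with the fingers shut.

```bash
R=".56 .843 -.1 0 0 -.147 0"; python3 -m pendant '.56 .843 -.1 0 0 -.147 0; .56 .843 -.1 0 0 -.147 0; .56 .843 -.1 0 0 -.147 0; .56 .843 -.1 0 0 -.147 0; .56 .843 -.1 0 0 -.147 0; .56 .843 -.1 0 0 -.147 0; .56 .843 -.1 0 0 -.147 0; .56 .843 -.1 0 0 -.147 0; .56 .843 -.1 0 0 -.147 0; .56 .843 -.1 0 0 -.147 0; .56 .843 -.1 0 0 -.147 0; .56 .843 -.1 0 0 -.147 0'
python3 - <<'E'
from h import *
o=observe();print(o['q'].round(1),o['orientation'].round(3))
E
```

```text
t: 1.3
position: [0.5439, -0.1711, 0.1806]
orientation: [[0.954, 0.301, -0.001], [0.301, -0.954, 0.0], [-0.001, -0.001, -1.0]]
force: [0.5, 0.6, 0.6]
opening: -0.001
grasp_force: 0.0
[-28.8   6.4 103.5  -0.   70.2  43.7] [[ 0.954  0.301 -0.001]
 [ 0.301 -0.954  0.   ]
 [-0.001 -0.001 -1.   ]]
```

```bash
python3 -m pendant '0 0 -.1 0 0 0 0; 0 0 -.193 0 0 0 0; 0 0 -.193 0 0 0 0; .03 .009 -.193 0 0 0 0; .06 .018 -.193 0 0 0 0; .08 .025 -.193 0 0 0 0; .095 .03 -.193 0 0 0 0; .11 .034 -.193 0 0 0 0; .12 .037 -.193 0 0 0 0; .12 .037 -.193 0 0 0 0'
```

```text
t: 2.3
position: [0.6042, -0.1539, 0.0849]
orientation: [[0.955, 0.298, 0.0], [0.298, -0.955, 0.0], [0.001, -0.0, -1.0]]
force: [-0.5, -0.4, -0.3]
opening: -0.003
grasp_force: 0.0
```

```bash
python3 -m pendant '.006 .002 0 0 0 0 0; .006 .002 0 0 0 0 0'; python3 -m pendant '.006 .002 0 0 0 0 0; .006 .002 0 0 0 0 0';python3 - <<'E'
from h import *
for n in('top','side'):
    X=cloud(snap(n,n+'1'))
    mm=(X[...,2]>.085)&(X[...,2]<.12)&(np.hypot(X[...,0]-.63,X[...,1]+.147)<.045)
    d=(X[mm][:,:2]-[.606,-.1544])@[.955,.297]; print(n,mm.sum(),np.percentile(d,[0,10,50,90,100]).round(4))
im=load('side1')['image'][130:230,290:430];cv2.imwrite('pics/s1.png',cv2.resize(im,None,fx=5,fy=5,interpolation=2)[:,:,::-1])
E
```

```text
t: 2.5
position: [0.6049, -0.1536, 0.0846]
orientation: [[0.954, 0.298, -0.005], [0.298, -0.954, -0.001], [-0.005, -0.001, -1.0]]
force: [-7.8, -2.7, 5.0]
opening: -0.001
grasp_force: 4.3
t: 2.7
position: [0.6052, -0.1535, 0.0845]
orientation: [[0.954, 0.299, -0.013], [0.299, -0.954, -0.001], [-0.013, -0.003, -1.0]]
force: [-20.0, -5.7, 11.9]
opening: -0.003
grasp_force: 10.5Traceback (most recent call last):
  File "<stdin>", line 5, in <module>
    return _quantile_unchecked(
        a, q, axis, out, overwrite_input, method, keepdims, weights)
    return _ureduce(a,
                    func=_quantile_ureduce_func,
    ...<5 lines>...
                    overwrite_input=overwrite_input,
                    method=method)
    r = func(a, **kwargs)
    result = _quantile(arr,
                       quantiles=q,
    ...<2 lines>...
                       out=out,
                       weights=wgt)
    slices_having_nans = np.isnan(arr[-1, ...])
                                  ~~~^^^^^^^^^
IndexError: index -1 is out of bounds for axis 0 with size 0
```

20 N of resistance against a lever that moves at 1.3 N means it is at its stop. I'll back off, rise and check.

```bash
python3 -m pendant '-.03 -.009 0 0 0 0 0; -.07 -.022 0 0 0 0 0; -.08 -.025 .1 0 0 0 .2; -.08 -.025 .2 0 0 0 .5; -.12 .06 .3 0 0 -.1 .5; -.14 .16 .3 0 0 -.187 .5; -.14 .26 .3 0 0 -.187 .5; -.14 .36 .3 0 0 -.187 .5; -.14 .36 .3 0 0 -.187 .5; -.14 .36 .3 0 0 -.187 .5'
python3 - <<'E'
from h import *
for n in('top','side'):
    f=snap(n,n+'2'); X=cloud(f)
    mm=(X[...,2]>.08)&(X[...,2]<.12)&(np.hypot(X[...,0]-.61,X[...,1]+.15)<.06)
    d=(X[mm][:,:2]-[.606,-.1544])@[.955,.297]; print(n,mm.sum(),np.percentile(d,[0,10,50,90,100]).round(4) if mm.any() else '')
s=load('side2')['image'][130:330,250:430];cv2.imwrite('pics/s2.png',cv2.resize(s,None,fx=3,fy=3,interpolation=2)[:,:,::-1])
# cap refinement from first pictures
for n,u0,v0 in(('top',254,214),('side',297,255)):
    f=load(n+'0');X=cloud(f);m=(X[...,2]>.127)&(X[...,2]<.14)&(np.hypot(X[...,0]-.52,X[...,1]-.172)<.03)
    v,u=np.nonzero(m);print(n,len(u),onplane(f,[[u.mean(),v.mean()]],.134),X[m].mean(0))
o=observe();print(o['q'].round(1))
E
```

```text
t: 3.75
position: [0.5394, 0.0298, 0.2347]
orientation: [[0.987, 0.158, 0.0], [0.158, -0.987, 0.0], [0.0, -0.0, -1.0]]
force: [-0.4, -0.1, 0.6]
opening: 0.501
grasp_force: 0.0
top 83 [0.0087 0.0125 0.0223 0.0319 0.0367]
side 32 [0.0087 0.0128 0.0168 0.0206 0.0226]
top 91 [[0.52067538 0.16957627 0.134     ]] [0.52067229 0.16956929 0.1340699 ]
side 88 [[0.52033944 0.17341728 0.134     ]] [0.52070721 0.17295902 0.13323272]
[ -9.1  -0.8 105.1  -0.   75.7  72. ]
```

View pics/s2.png

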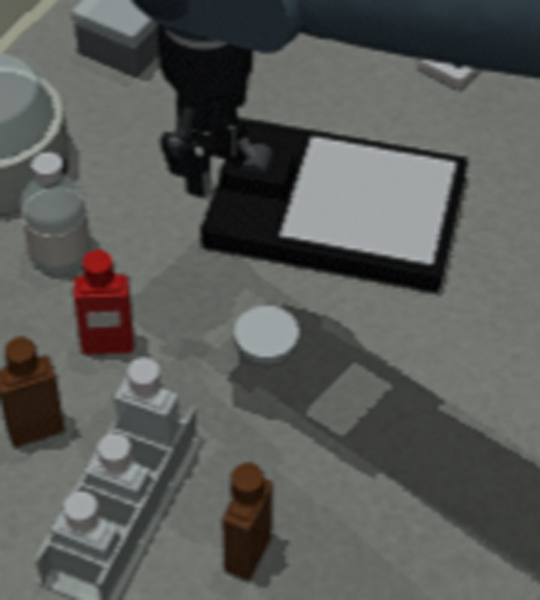

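The side crop shows the lever hidden behind the gripper, but depth puts the ball at 9 to 37 mm past the pivot, centre about 23 mm, so it is fully over. The rack, flasks and dish are unmoved. Next is the grasp.

```bash
python3 -m pendant '-.038 .1 0 0 0 0 .5; -.038 .2 0 0 0 0 .5; -.038 .283 0 0 0 0 .5; -.038 .283 0 0 0 0 .5; -.038 .283 -.08 0 0 0 .5; -.038 .283 -.16 0 0 0 .5; -.038 .283 -.22 0 0 0 .5; -.038 .283 -.261 0 0 0 .5; -.038 .283 -.261 0 0 0 .5'; python3 -m pendant '0 0 0 0 0 0 .1; 0 0 0 0 0 0 .1; 0 0 0 0 0 0 .1; 0 0 0 0 0 0 .1; 0 0 0 0 0 0 .1; 0 0 0 0 0 0 .1'
```

```text
t: 4.75
position: [0.5187, 0.1671, 0.1006]
orientation: [[0.988, 0.152, -0.007], [0.152, -0.988, -0.001], [-0.008, 0.0, -1.0]]
force: [-0.4, -1.3, -0.4]
opening: 0.5
grasp_force: 0.0
t: 5.35
position: [0.5212, 0.1695, 0.1049]
orientation: [[0.988, 0.155, 0.001], [0.155, -0.988, -0.0], [0.001, 0.0, -1.0]]
force: [0.5, -0.0, 1.4]
opening: 0.31
grasp_force: 59.0
```

```bash
python3 -m pendant '0 0 .02 0 0 0 .1; 0 0 .05 0 0 0 .1; 0 0 .08 0 0 0 .1; 0 0 .12 0 0 0 .1; 0 0 .16 0 0 0 .1; 0 0 .2 0 0 0 .1; 0 0 .24 0 0 0 .1; 0 0 .28 0 0 0 .1; 0 0 .32 0 0 0 .1; 0 0 .35 0 0 0 .1; 0 0 .36 0 0 0 .1; 0 0 .36 0 0 0 .1'
python3 - <<'E'
from h import *
f=snap('side','side3');cv2.imwrite('pics/s3.png',cv2.resize(f['image'][120:340,230:400],None,fx=2.7,fy=2.7)[:,:,::-1]);print(observe()['q'].round(1))
E
```

```text
t: 6.55
position: [0.521, 0.1695, 0.2854]
orientation: [[0.988, 0.155, 0.002], [0.155, -0.988, 0.0], [0.002, 0.0, -1.0]]
force: [0.2, -0.4, -1.6]
opening: 0.308
grasp_force: 59.0
[  6.2  -2.1 101.2   0.   81.   87.2]
```

View pics/s3.png

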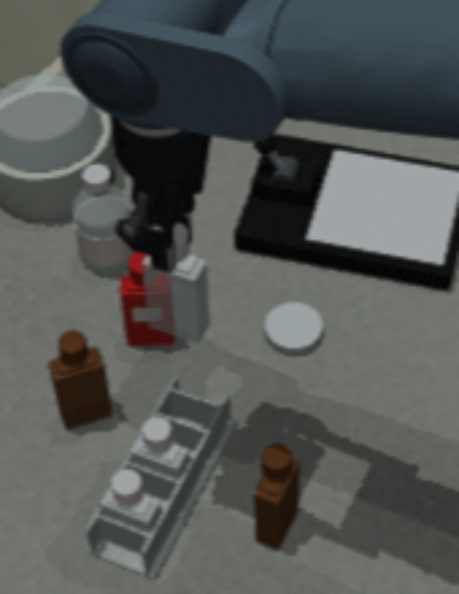

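The tall flask is gripped by the cap, upright and clear of the rack. The short ones stay in their slots, and the lever is over. Now I carry it to the window, turning in yaw on the way.

```bash
python3 -m pendant '.0 -.04 0 0 0 .08 .1; .0 -.1 0 0 0 .18 .1; .0 -.17 0 0 0 .28 .1; .0 -.24 0 0 0 .38 .1; .0 -.31 0 0 0 .48 .1; .0 -.38 0 0 0 .58 .1; .003 -.45 0 0 0 .68 .1; .003 -.52 0 0 0 .77 .1; .003 -.6 0 0 0 .85 .1; .003 -.67 0 0 0 .92 .1; .003 -.73 0 0 0 .97 .1; .003 -.765 0 0 0 1 .1'; python3 -m pendant '0 0 0 0 0 0 .1; 0 0 0 0 0 0 .1; 0 0 0 0 0 0 .1'; python3 -c "
from h import *
print(observe()['q'].round(1))"
```

```text
t: 7.8
position: [0.5214, -0.215, 0.2825]
orientation: [[0.59, 0.808, -0.003], [0.808, -0.59, 0.001], [-0.0, -0.003, -1.0]]
force: [-0.7, 0.5, -1.6]
opening: 0.308
grasp_force: 59.2
t: 8.1
position: [0.522, -0.2121, 0.2836]
orientation: [[0.589, 0.808, -0.001], [0.808, -0.589, 0.001], [0.0, -0.001, -1.0]]
force: [0.7, -0.6, -0.7]
opening: 0.309
grasp_force: 59.2
[-33.6   0.2  98.9   0.   81.    2.4]
```

```bash
python3 -m pendant '0 0 0 .06 .08 0 .1; 0 0 0 .12 .16 0 .1; 0 0 0 .18 .245 0 .1; 0 0 0 .24 .33 0 .1; 0 0 0 .3 .41 0 .1; 0 0 0 .36 .49 0 .1; 0 0 0 .42 .57 0 .1; 0 0 0 .48 .66 0 .1; 0 0 0 .54 .74 0 .1; 0 0 0 .57 .785 0 .1; 0 0 0 .588 .809 0 .1; 0 0 0 .588 .809 0 .1'; python3 -m pendant '0 0 -.03 0 0 0 .1; 0 0 -.07 0 0 0 .1; 0 0 -.11 0 0 0 .1; 0 0 -.15 0 0 0 .1; 0 0 -.18 0 0 0 .1; 0 0 -.198 0 0 0 .1; 0 0 -.198 0 0 0 .1; 0 0 -.198 0 0 0 .1; 0 0 -.198 0 0 0 .1'
python3 - <<'E'
from h import *
for n in('top','side'):
    f=snap(n,n+'4');X=cloud(f)
    o=observe();R=o['orientation'];p=o['position'];z=R[:,2]
    und=p+.0989*z;mid=p+.0529*z
    print(n,'und',und.round(4),'mid',mid.round(4),'px',proj(f,[mid,und,p]).round(0).tolist())
print(o['q'].round(1))
# points in flask frame from side view
im=load('side4')['image'][110:250,290:430];cv2.imwrite('pics/s4.png',cv2.resize(im,None,fx=4,fy=4,interpolation=2)[:,:,::-1])
P=X.reshape(-1,3);L=(P-p)@R
k=(np.abs(L[:,0])<.045)&(np.abs(L[:,1])<.035)&(L[:,2]>.02)&(L[:,2]<.12)&(P[:,2]>.06)
l=L[k];print(k.sum(),'min',l.min(0).round(4),'max',l.max(0).round(4),'lowest z',np.percentile(P[k][:,2],[0,2]).round(4))
E
```

```text
t: 9.3
position: [0.5225, -0.2125, 0.2836]
orientation: [[0.588, 0.571, -0.573], [0.809, -0.416, 0.415], [-0.001, -0.708, -0.707]]
force: [0.5, 0.2, -1.8]
opening: 0.305
grasp_force: 59.5
t: 10.2
position: [0.5228, -0.2134, 0.1864]
orientation: [[0.589, 0.572, -0.571], [0.808, -0.418, 0.415], [-0.001, -0.706, -0.709]]
force: [-1.4, -1.0, -0.3]
opening: 0.31
grasp_force: 59.5
top und [ 0.4663 -0.1724  0.1163] mid [ 0.4926 -0.1915  0.1489] px [[397.0, 229.0], [387.0, 239.0], [408.0, 216.0]]
side und [ 0.4662 -0.1724  0.1162] mid [ 0.4925 -0.1914  0.1488] px [[375.0, 168.0], [379.0, 183.0], [370.0, 151.0]]
[-34.3  32.   78.7   1.3 114.2   1.9]
503 min [-0.0266 -0.0211  0.0201] max [0.0292 0.0164 0.0965] lowest z [0.115  0.1265]
```

View pics/s4.png

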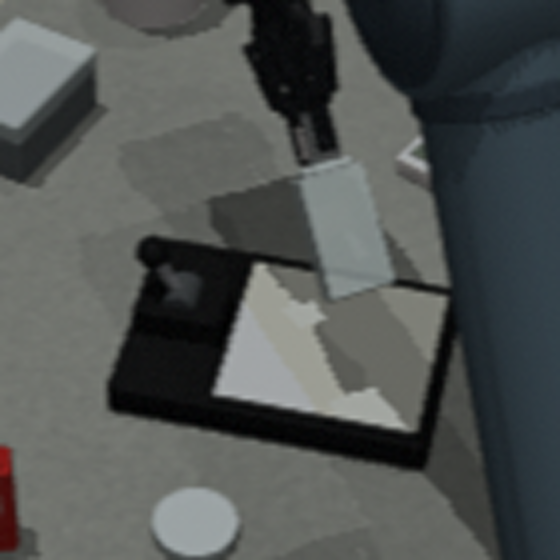

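The lever is plainly over and the flask hangs tilted over the window, with its bottom edge near side px (373,185) to (388,181). I'll check for any slip of the flask in the grip.

```bash
python3 - <<'E'
from h import *
f=load('side4');X=cloud(f);o=observe();R=o['orientation'];p=o['position']
print([(p+R@[x,-.013,z]).round(3).tolist()+proj(f,[p+R@[x,-.013,z]]).round(1).tolist() for x in(-.026,.026) for z in(.007,.0989)])
P=X.reshape(-1,3);L=(P-p)@R
k=(np.abs(L[:,0])<.04)&(np.abs(L[:,1]+.013)<.009)&(L[:,2]>.015)&(L[:,2]<.115)&(P[:,2]>.08)
l=L[k];c=l.mean(0);n=np.linalg.svd(l-c)[2][2];print('n',n.round(3),'c',c.round(4))
r=cv2.minAreaRect((l[:,[0,2]]*1000).astype(np.float32));print(r)
for a in np.arange(.02,.1,.015):
    s=l[(l[:,2]>a)&(l[:,2]<a+.015)]; print(round(a,3),len(s),s[:,0].min().round(4),s[:,0].max().round(4)) if len(s) else 0
print(o['dq'].round(2))
E
```

```text
[[0.496, -0.226, 0.19, [380.6, 150.3]], [0.443, -0.188, 0.125, [388.8, 180.8]], [0.527, -0.184, 0.19, [364.3, 155.0]], [0.474, -0.146, 0.125, [372.7, 185.7]]]
n [-0.014  1.     0.016] c [ 0.0031 -0.013   0.0553]
((1.4363136291503906, 55.775691986083984), (54.72214889526367, 82.2590103149414), 1.2963249683380127)
0.02 94 -0.0247 0.0287
0.035 90 -0.0238 0.0273
0.05 93 -0.0235 0.0288
0.065 91 -0.024 0.0282
0.08 90 -0.0266 0.028
0.095 6 -0.0155 0.0204
[-0.07  0.13  0.14 -0.03 -0.06  0.08]
```

The predicted corners match the image within a pixel or so, and tilt errors are about 1°. The lowest corner is about 7.7 cm above the pad. I'll let it settle and hand in.

```bash
python3 -m pendant '0 0 0 0 0 0 .1; 0 0 0 0 0 0 .1; 0 0 0 0 0 0 .1; 0 0 0 0 0 0 .1; 0 0 0 0 0 0 .1' && python3 -c "
from bench import *
print(sign_off())"
```

```text
t: 10.8
position: [0.5223, -0.2131, 0.1853]
orientation: [[0.589, 0.571, -0.572], [0.808, -0.417, 0.416], [-0.001, -0.707, -0.707]]
force: [0.3, -0.9, -1.3]
opening: 0.303
grasp_force: 59.5
the job is handed in; nothing more can be done
None
```

I pushed the light pad's lever fully over to its stop, and the tall flask is held steady over the middle of the window, tipped 45° with its width level and its lowest corner about 7.6 cm above the pad; I handed it in at 10.8 s.

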